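# Make up the stain kit and the mending kit

### The arm

A 6-joint arm with a two-finger parallel gripper is mounted at the origin on a cart in front of the work surface, level with it; the furniture and walls round the work are solid. World frame = base frame: x ahead of the robot, y to its left, z up, the work surface at z = 0. Lengths are in m, angles in rad, forces in N, time in s.
With the tool pointing down it reaches from about 0.325 to 0.925 m from the base axis. Payload 3.1 kg.
Tool frame: the origin (TCP) lies midway between the tips of the shut fingers; the grasp point (between the pads) lies 19 mm behind it (env.grasp_offset is the distance from the TCP to the grasp point, in m); z points along the fingers, y is the line along which they close (so a half turn about z gives the same grasp; the last joint's range is limited). The gripper opens to 85 mm and grips with 20 to 120 N. Pads are 22 mm wide; open, the fingers measure 114 mm over their backs; the gripper's body (76 mm by 85 mm) begins 54 mm behind the grasp point. The pads swing forward as they close: fully open they stand 13 mm farther back than shut.
Start: joints at [1.105, 0.217, 1.613, -0, 1.311, -0.112], TCP at [0.217, 0.586, 0.231] pointing down, gripper open.
Joint ranges: [-2.75, 2.75], [-0.78, 2.1], [0.31, 2.55], [-1.13, 4.27], [0.13, 2.63], [-2.58, 2.58]. Speed limits (rad/s): [2.79, 2.79, 3.14, 3.14, 3.14, 3.14].

### API

Orientations are given as [roll, pitch, yaw] about the fixed x, y, z axes, in that order (R = Rz(yaw) Ry(pitch) Rx(roll)).
In Python, from rig import env gives the robot as it stands. The module is installed in compiled form; this text tells all that it offers.
- The arm moves only by the tool servo_tool, never from a script. Its arguments are lists of equal length, an entry for each row: "delta_pos": the shift along the tool's x, y, z in m, a list of three; "yaw": the turn about the tool's z in rad; "claw": the closure, from -1 (fully open) to 1 (shut), so that 0 is half open. A call has 1 to 8 rows; each row shifts and turns the commanded pose from where the row before left it, along the tool's axes as they then stand; what a row does not reach is not made up. A row lasts 1/10 s, in which the tool goes at most 50 mm and 8.59 degrees, less where a joint would pass 70% of its speed; a pose out of reach is approached as far as the arm can. A call is refused whole if a number of a shift passes 0.05 or a number of a turn 0.15, either way. A call with a gripper value outside its range is refused whole. The fingers move at their own pace and stop on an object; the grip force is fixed at half the most. Time passes only in rows, so rows that do not move let the fingers close. It gives the time, the measured TCP pose, the force, the opening and the grip force at its end, in the units of the state.
- env.get_obs(): the state, without advancing time (a new reading comes with each control period).
- env.snapshot(name): name is "scene" or "top"; returns the picture (480x640x3 uint8, blue, green, red); there is no depth.
- env.calibration(name): a dict with "intrinsics" (3x3 intrinsics, pixels), "dist" ([k1, k2, p1, p2, k3] as OpenCV has them; the pictures are not rectified), "R" (3x3) and "t" (3): a world point X has camera coordinates R X + t. Camera axes: x right, y down, z forward; pixel columns grow to the right and rows downward; lengths in m; the calibration is good to about 2 mm. A picture is of the moment at which its call begins. calibration takes no time and is no camera call.
- env.sign_off(): hands the job in; it is judged then, once.
Trained networks look in the newest picture that a camera, given by its name, has taken for a name from the list of things; names that differ only in an ending like _2 or _b are one class to them, and where a whole thing is asked for, a point or a joint stands for the part that bears it (a point fixed in the world has none). Each returns a list of dicts, best first, with "confidence" (0 to 1); they miss things now and then, are a little off and sometimes report something else, mostly with a low value. They report only what shows in the picture. A call takes as long as a camera call.
- env.silhouettes(camera, label): "region" (480x640 bool, what is visible of it) and "uv" ([column, row] in pixels, amid what is visible of it).
- env.spot_point(camera, label): "uv" ([column, row] in pixels: a listed point, or the origin of a listed thing).
The state is a dict: "clock": time; "qpos": joint angles; "joint_vel": joint speeds; "tau": joint torques, N m; "ee_pos": TCP position; "orientation": TCP orientation; "ft_force": force on the tool from outside, world axes, zero at the start; "ft_torque": the same for the moment, N m; "opening": finger opening in m; "grip_force": force on a finger pad.
Only numpy, scipy, OpenCV 4.12 (cv2) and the standard library are available. Lean on these libraries where they do the work, as an engineer would, in place of code of your own. Each camera call takes 0.05 s, during which the arm holds its last target. There are 200 camera calls.

### The job

Make up the two loan kits. The stain kit, on the square board, gets the small brush (its glued break has set in the bar clamp: fold the pawl right over, draw the bar right back by its knob and only then take the brush out), the stain stick and the soda jar; the mending kit, on the oblong board, gets the thread spool and the darning mushroom. Each thing sits down fully in its own fitting recess, standing the right way up, and nothing is knocked over on the way.

Things in the scene. Friction and masses are not known exactly. Their poses are not given: they have to be found in the camera images.
- clamp: Bar clamp on a fixed 240 x 90 x 12 mm plywood plate. Origin: underside, below the pawl's hinge; x runs along the bar towards the brush and the stop, z up. Brush centre at x 125, held end to end between the stop (face at x 168) and the press block (face at x 82 when closed), whose lip reaches 7 mm over the brush end. Cheeks of the guide: x -32 to 12, y +-15, up to z 58 mm.
- clamp_pawl (a joint): Pawl of the clamp, rad: 0 = nose down in the bar's teeth, so the bar cannot draw back; it hinges on the clamp's y axis at x 0, z 52 mm, lifts at the +x end, falls back by its weight if let go before upright (1.57) and lies folded over at 2.7. Take hold by its black side pin, 11 mm thick, along y from y -10 to -52 mm; at 0 the pin's axis is at x 50, z 55 mm (50 mm from the hinge).
- clamp_bar (a joint): Sliding bar with press block, m: 0 = closed on the brush, grows as it is drawn back to clamp -x, 0.045 = fully back; about 3 N of friction, it stays where it is left. Its upright black knob, 22 mm across, z 44 to 78 mm above the worktop, stands at clamp x -70 mm when closed and moves with it (y 0). Locked while the pawl is down.
- small_brush: Small purple-backed brush with pale bristles, 30 x 85 x 23 mm, bristles down; at the start it lies end to end in the clamp, on the plate (12 mm up). Origin: centre of the underside; y along its length, z up.
- stain_stick: Stain remover stick: slim upright round stick with a long cap, 28 mm across, 110 mm tall. Origin: centre of the foot, z up. (A wall shelf hangs 0.46 m above the worktop, beyond x = 0.60 m.)
- soda_jar: Small upright jar with a dark screw cap, 44 mm across, 105 mm tall. Origin: centre of the foot, z up.
- spool: Spool of cream thread standing on end, 30 mm across, 48 mm tall. Origin: centre of the foot, z up.
- darning_mushroom: Turned wooden darning mushroom standing on its 71 mm wide cap, stem up, 110 mm tall; the stem is about 20 mm thick from 30 mm up to the top. Origin: centre of the underside, z up.
- stain_board: Stain kit: fixed square wooden board, 132 x 132 x 18 mm, with a wire handle at its -x edge and three 10 mm deep recesses with grey floors, 8 mm above the board's underside. Origin: centre of the underside. Recess centres in its axes, mm: brush (34, 0), 46 in x by 101 in y; jar (-27, 27), 60 across; stick (-27, -36), 44 across.
- mending_board: Mending kit: fixed oblong wooden board, 160 x 104 x 18 mm, with a wire handle at its -x edge and two 10 mm deep round recesses with grey floors, 8 mm above the board's underside. Origin: centre of the underside. Recess centres in its axes, mm: mushroom (-27, 0), 87 across; spool (47, 0), 47 across.

How it is judged:
On the way:
1. the clamp bar is drawn back at least 30 mm with the brush still in its seat (value of joint clamp_bar above 0.03 m and x of small_brush in the frame of clamp between 0.105 and 0.145 m and y of small_brush in the frame of clamp between -0.02 and 0.02 m and z of small_brush in the frame of clamp between 0.006 and 0.018 m), for 0.1 s.
At the end, for the whole second after the job is handed in: Brush, jar and stick lie in their recesses of the square board, spool and mushroom in theirs of the oblong board: each within 11 mm of the recess centre each way, seated on its floor (within 4 mm), upright within 7 degrees, the brush along its recess within 14 degrees, at rest and let go (x of small_brush in the frame of stain_board between 0.023 and 0.045 m and y of small_brush in the frame of stain_board between -0.011 and 0.011 m and z of small_brush in the frame of stain_board between 0.004 and 0.012 m and angle between each of small_brush, soda_jar, stain_stick, spool, darning_mushroom's own z axis and vertical below 0.12 rad and linear speed of each of small_brush, soda_jar, stain_stick, spool, darning_mushroom below 0.02 m/s and x of soda_jar in the frame of stain_board between -0.038 and -0.016 m and y of soda_jar in the frame of stain_board between 0.016 and 0.038 m and z of soda_jar in the frame of stain_board between 0.004 and 0.012 m and x of stain_stick in the frame of stain_board between -0.038 and -0.016 m and y of stain_stick in the frame of stain_board between -0.047 and -0.025 m and z of stain_stick in the frame of stain_board between 0.004 and 0.012 m and x of spool in the frame of mending_board between 0.036 and 0.058 m and y of spool in the frame of mending_board between -0.011 and 0.011 m and z of spool in the frame of mending_board between 0.004 and 0.012 m and x of darning_mushroom in the frame of mending_board between -0.038 and -0.016 m and y of darning_mushroom in the frame of mending_board between -0.011 and 0.011 m and z of darning_mushroom in the frame of mending_board between 0.004 and 0.012 m and angle between the y axis of small_brush and the y axis of stain_board, either way round below 0.25 rad); the robot touches nothing.
It fails at once if the brush is lifted out while the clamp bar is closed on it (value of joint clamp_bar below 0.02 m and z of small_brush in the frame of clamp above 0.027 m and horizontal distance between small_brush and clamp between 0.08 and 0.2 m).
It fails at once if a thing of the kits is knocked over (tipped by more than 45 degrees) (angle between any of small_brush, stain_stick, soda_jar, spool, darning_mushroom's own z axis and vertical above 0.785 rad).
It also fails if it takes over 144 s, if anything falls off the work surface, if the arm or the gripper's body presses on something with over 40 N, if the wrist force passes 120 N, or if a joint passes its speed limit or range.

## Working session

There is one attempt and no reset: what is moved stays moved. The work goes in short steps, Python scripts to look and compute and a tool call to move; the robot and the scene stay as the last step left them, time stands still between calls to the robot, and variables do not carry over. Pictures are saved under pics/ and viewed, at most 14 in all, crops included, and the job is handed in when it is done.

Besides the shell and the picture viewer there is one more tool, called after "Call:" as name(argument=value, ...) on one line, values as JSON. servo_tool: Moves the arm, as the interface text tells. Its arguments: {"type":"object","properties":{"delta_pos":{"type":"array","items":{"type":"array","items":{"type":"number"}}},"yaw":{"type":"array","items":{"type":"number"}},"claw":{"type":"array","items":{"type":"number"}}},"required":["delta_pos","yaw","claw"]}

```bash
mkdir -p pics; cat > h.py <<'E'
import numpy as np, cv2
from rig import env
def ray(cam,uv):
    c=env.calibration(cam);K=np.array(c["intrinsics"]);d=np.array(c["dist"]);R=np.array(c["R"]);t=np.array(c["t"])
    p=cv2.undistortPoints(np.array([[uv]],float),K,d)[0,0]
    return -R.T@t, R.T@np.array([p[0],p[1],1])
def onz(cam,uv,z):
    o,d=ray(cam,uv); return o+d*(z-o[2])/d[2]
def proj(cam,X):
    c=env.calibration(cam);R=np.array(c["R"])
    return cv2.projectPoints(np.array(X,float).reshape(-1,1,3),cv2.Rodrigues(R)[0],np.array(c["t"]),np.array(c["intrinsics"]),np.array(c["dist"]))[0].reshape(-1,2)
def shot(cam,name):
    im=env.snapshot(cam); cv2.imwrite(f"pics/{name}.png",im); return im
E
python3 - <<'E'
from h import *
np.set_printoptions(precision=3,suppress=True)
for c in ("top","scene"):
    shot(c,c+"0")
    print(c, -np.array(env.calibration(c)["R"]).T@np.array(env.calibration(c)["t"]))
    for n in "clamp clamp_pawl clamp_bar small_brush stain_stick soda_jar spool darning_mushroom stain_board mending_board".split():
        s=env.spot_point(c,n)[:2]
        print(n,[(np.round(a["uv"],1),round(a["confidence"],2),onz(c,a["uv"],0.012 if n=="small_brush" else 0)[:2]) for a in s])
print(env.get_obs())
E
```

```text
top [0.022 0.226 1.521]
clamp [(array([217.9, 312. ]), 0.85, array([0.41 , 0.315]))]Traceback (most recent call last):
  File "<stdin>", line 7, in <module>
ValueError: it knows: clamp, darning_mushroom, mending_board, small_brush, soda_jar, spool, stain_board, stain_stick
```

```bash
python3 - <<'E'
from h import *
np.set_printoptions(precision=3,suppress=True)
for c in ("top","scene"):
    shot(c,c+"0")
    print(c, -np.array(env.calibration(c)["R"]).T@np.array(env.calibration(c)["t"]))
    for n in "clamp small_brush stain_stick soda_jar spool darning_mushroom stain_board mending_board".split():
        s=env.spot_point(c,n)[:2]
        print(n,[(np.round(a["uv"],1),round(a["confidence"],2),onz(c,a["uv"],0.012 if n=="small_brush" else 0)[:2]) for a in s])
print(env.get_obs())
E
```

```text
top [0.022 0.226 1.521]
clamp []
small_brush [(array([171.1, 303.2]), 0.61, array([0.482, 0.416]))]
stain_stick [(array([452.9, 203.8]), 0.6, array([ 0.406, -0.392]))]
soda_jar [(array([389.5, 191.9]), 0.72, array([ 0.514, -0.249]))]
spool [(array([170.5, 303.4]), 0.57, array([0.486, 0.419])), (array([418.7, 224.9]), 0.52, array([ 0.393, -0.275]))]
darning_mushroom [(array([435.3, 175.6]), 0.68, array([ 0.502, -0.39 ])), (array([389.9, 194.5]), 0.66, array([ 0.507, -0.246]))]
stain_board [(array([345.5, 232.8]), 0.77, array([ 0.46 , -0.084]))]
mending_board [(array([282.4, 255.6]), 0.69, array([0.477, 0.098]))]
scene [-0.229 -0.735  0.944]
clamp [(array([243.3, 206.4]), 0.62, array([0.415, 0.31 ]))]
small_brush [(array([242.6, 181.5]), 0.48, array([0.486, 0.408])), (array([438.6, 320. ]), 0.28, array([ 0.49 , -0.394]))]
stain_stick []
soda_jar [(array([396. , 288.7]), 0.88, array([ 0.502, -0.248]))]
spool [(array([373.2, 314.5]), 0.72, array([ 0.394, -0.266])), (array([244.3, 205.8]), 0.67, array([0.42, 0.31]))]
darning_mushroom [(array([440.8, 320.6]), 0.86, array([ 0.502, -0.395]))]
stain_board [(array([340.2, 260.5]), 0.79, array([ 0.469, -0.073])), (array([242.9, 206. ]), 0.3, array([0.416, 0.312]))]
mending_board [(array([307.7, 230. ]), 0.78, array([0.489, 0.085]))]
{'clock': 1.0, 'qpos': array([ 1.105,  0.217,  1.613,  0.   ,  1.311, -0.112]), 'joint_vel': array([ 0.   ,  0.001,  0.001,  0.001, -0.001,  0.001]), 'tau': array([ -0.   , -39.689, -30.427,  -0.   ,   0.001,  -0.   ]), 'ee_pos': array([0.217, 0.586, 0.231]), 'orientation': array([ 3.142, -0.   ,  2.788]), 'ft_force': array([ 0.184,  0.881, -0.03 ]), 'ft_torque': array([-0.012, -0.021,  0.016]), 'grip_force': 0.0, 'opening': 0.08543553911004743}
```

View pics/top0.png

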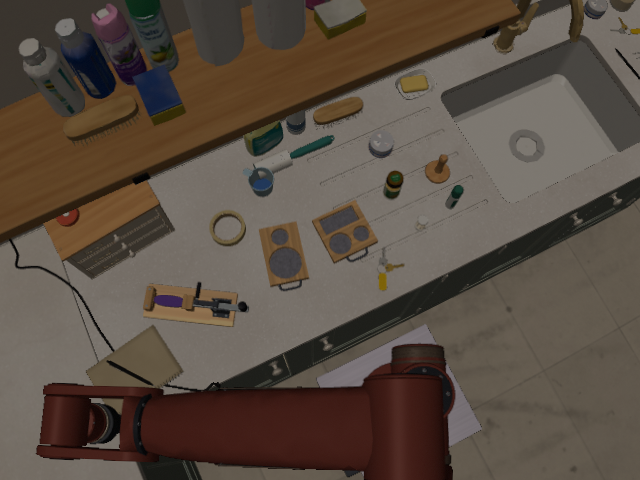

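View pics/scene0.png

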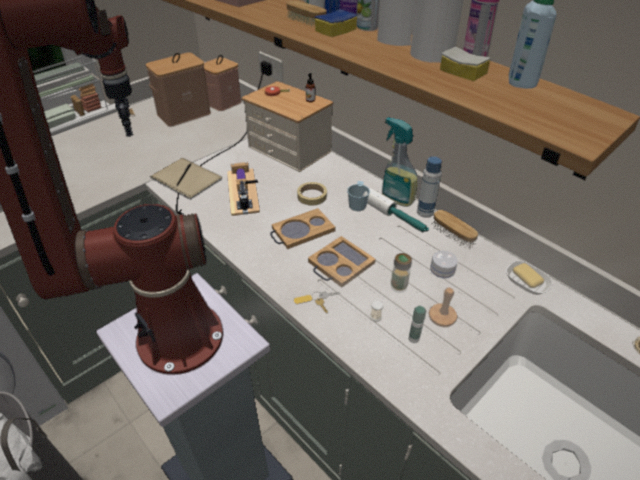

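Top view: the clamp is at about (190,305), with the brush at (168,300), pin at (198,288) and knob at (243,307). The mending board is at (284,254) and the square board at (345,232). The jar is at (394,184), mushroom (437,170), spool (422,222) and stick (455,196). Next I'll fit simple models to the silhouettes.

```bash
cat > fit.py <<'E'
from h import *
from scipy.optimize import minimize
S=4
def cyl(r,z0,z1,n=24):
    a=np.linspace(0,2*np.pi,n,endpoint=False)
    return np.vstack([np.c_[r*np.cos(a),r*np.sin(a),0*a+z] for z in (z0,z1)])
def box(x0,x1,y0,y1,z0,z1): return np.array([[x,y,z] for x in(x0,x1) for y in(y0,y1) for z in(z0,z1)])
M=dict(stain_stick=[cyl(.014,0,.11)],soda_jar=[cyl(.022,0,.105)],spool=[cyl(.015,0,.048)],
 darning_mushroom=[cyl(.0355,0,.012),cyl(.010,.01,.110)],
 stain_board=[box(-.066,.066,-.066,.066,0,.018)],mending_board=[box(-.08,.08,-.052,.052,0,.018)],
 small_brush=[box(-.015,.015,-.0425,.0425,.0,.023)],clamp=[box(-.12,.12,-.045,.045,0,.012)])
HX=dict(stain_board=[box(-.13,-.067,-.06,.06,0,.04)],mending_board=[box(-.15,-.081,-.05,.05,0,.04)])
def draw(cam,parts,p,z):
    m=np.zeros((480*S,640*S),np.uint8);c,s=np.cos(p[2]),np.sin(p[2])
    for P in parts:
        W=P@np.array([[c,s,0],[-s,c,0],[0,0,1]])+[p[0],p[1],z]
        u=(proj(cam,W)+.5)*S
        cv2.fillConvexPoly(m,cv2.convexHull((u*16).astype(np.int32)),1,shift=4)
    return m>0
def masks(name,cams=("top","scene"),conf=.4):
    out={}
    for c in cams:
        r=env.silhouettes(c,name)
        if r and r[0]["confidence"]>conf: out[c]=cv2.resize(r[0]["region"].astype(np.uint8),None,fx=S,fy=S,interpolation=cv2.INTER_NEAREST)>0
    return out
def fit(name,ms,p0,z=0,yaw=False,only=None):
    def cost(q):
        p=[q[0],q[1],q[2]*1 if yaw else 0];t=0
        for c,m in ms.items():
            d=draw(c,M[name],p,z)
            if name in HX: m=m&~(draw(c,HX[name],p,z)&~d)
            t+=1-(m&d).sum()/max(1,(m|d).sum())
        return t/len(ms)
    x0=np.array(p0[:3] if yaw else p0[:2],float)
    sx=np.vstack([x0]+[x0+np.eye(len(x0))[i]*(.015 if i<2 else .15) for i in range(len(x0))])
    r=minimize(cost,x0,method="Nelder-Mead",options=dict(initial_simplex=sx,xatol=2e-4,fatol=1e-4,maxiter=120))
    return r.x,r.fun
E
cat > run1.py <<'E'
from fit import *
np.set_printoptions(precision=4,suppress=True)
env.snapshot("top");env.snapshot("scene")
import numpy as np
P=dict(stain_stick=(.40,-.39),soda_jar=(.505,-.248),spool=(.394,-.27),darning_mushroom=(.502,-.393),stain_board=(.465,-.078,.4),mending_board=(.483,.09,.4+.0),small_brush=(.484,.412,-.9),clamp=(.43,.34,.7))
for n,p in P.items():
    ms=masks(n)
    for k in ms: 
        ys,xs=np.where(ms[k]); print(n,k,(xs.min()//4,xs.max()//4,ys.min()//4,ys.max()//4),end=' ')
    if not ms: print(n,"none");continue
    print()
    for sub in ([ms]+[{k:v} for k,v in ms.items()] if len(ms)>1 else [ms]):
        print("   ",list(sub),fit(n,sub,p,.012 if n=="small_brush" else 0,len(p)==3))
print(np.round(proj("top",[[.4,0,0],[.5,0,0],[.4,.1,0]]),0))
E
python3 run1.py
```

```text
stain_stick top (np.int64(446), np.int64(463), np.int64(185), np.int64(207)) stain_stick scene (np.int64(409), np.int64(424), np.int64(307), np.int64(341)) 
    ['top', 'scene'] (array([ 0.4085, -0.382 ]), np.float64(0.1581922938679145))
    ['top'] (array([ 0.4081, -0.3811]), np.float64(0.13979223125564588))
    ['scene'] (array([ 0.4125, -0.3797]), np.float64(0.17363216875412002))
soda_jar top (np.int64(383), np.int64(403), np.int64(171), np.int64(200)) soda_jar scene (np.int64(391), np.int64(411), np.int64(253), np.int64(292)) 
    ['top', 'scene'] (array([ 0.5099, -0.249 ]), np.float64(0.06532049029465692))
    ['top'] (array([ 0.5092, -0.2488]), np.float64(0.05097119019684526))
    ['scene'] (array([ 0.5115, -0.2481]), np.float64(0.06990740740740742))
spool top (np.int64(416), np.int64(427), np.int64(215), np.int64(230)) spool scene (np.int64(370), np.int64(382), np.int64(301), np.int64(321)) 
    ['top', 'scene'] (array([ 0.3917, -0.275 ]), np.float64(0.2193430646042182))
    ['top'] (array([ 0.3911, -0.2761]), np.float64(0.22835221044939713))
    ['scene'] (array([ 0.3925, -0.
[... 1397 characters left out ...]
 np.int64(302), np.int64(319)) 
    ['top', 'scene'] (array([ 0.4842,  0.413 , -0.6357]), np.float64(0.6804245283018868))
    ['top'] (array([ 0.4842,  0.413 , -0.6357]), np.float64(0.36084905660377353))
    ['scene'] (array([ 0.484,  0.412, -0.9  ]), np.float64(1.0))
clamp top (np.int64(144), np.int64(248), np.int64(284), np.int64(327)) clamp scene (np.int64(227), np.int64(260), np.int64(162), np.int64(215)) 
    ['top', 'scene'] (array([0.4595, 0.3751, 1.0174]), np.float64(0.1627311512762168))
    ['top'] (array([0.4588, 0.3735, 1.0185]), np.float64(0.14503915723992378))
    ['scene'] (array([0.4606, 0.3775, 1.0225]), np.float64(0.17194866422210586))
[[328. 265.]
 [311. 233.]
 [294. 281.]]
```

```bash
python3 - <<'E'
import cv2,numpy as np
a=cv2.imread("pics/top0.png")[265:345,130:270]; b=cv2.imread("pics/top0.png")[190:300,240:400]
a=cv2.resize(a,(700,400),interpolation=cv2.INTER_CUBIC)
cv2.imwrite("pics/c1.png",a)
E
```

```text
(no output)
```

View pics/c1.png

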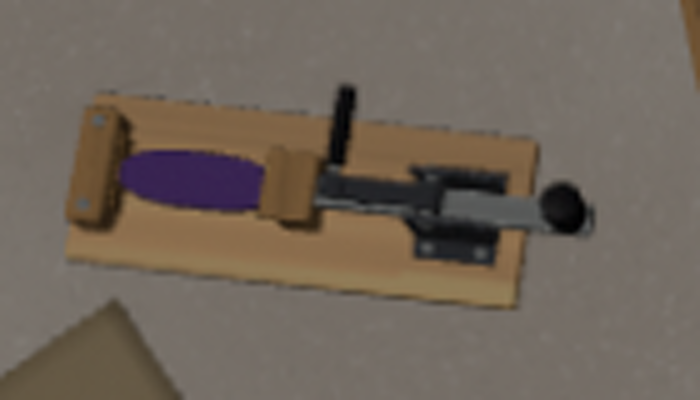

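The crop shows the plate corners, the knob at about (242,306) and the pin from (197.6,297) to (199,283).

```bash
python3 - <<'E'
from h import *
np.set_printoptions(precision=4,suppress=True)
f=lambda x,y,z:onz("top",(130+(x+.5)/5-.5,265+(y+.5)/5-.5),z)
C=np.array([f(97,92,.012),f(540,140,.012),f(518,307,.012),f(66,262,.012)])[:,:2];print(C,C.mean(0))
print(np.linalg.norm(np.roll(C,-1,0)-C,axis=1))
d=(C[0]+C[3]-C[1]-C[2]);yaw=np.arctan2(d[1],d[0]);print("yaw",yaw)
R=np.array([[np.cos(yaw),-np.sin(yaw)],[np.sin(yaw),np.cos(yaw)]])
kn=f(562,204,.078)[:2]; tip=f(346,88,.055)[:2]; base=f(338,162,.055)[:2]
stop=f(118,170,.03)[:2]
m=C.mean(0)
for n,p in dict(knob=kn,tip=tip,base=base,stop=stop).items(): print(n,p,(p-m)@R)
E
```

```text
[[0.5583 0.4493]
 [0.4324 0.2469]
 [0.3565 0.2927]
 [0.48   0.4973]] [0.4568 0.3715]
[0.2384 0.0886 0.239  0.0919]
yaw 1.0210378004239482
knob [0.3798 0.2492] [-0.1445  0.0018]
tip [0.4889 0.3253] [-0.0227 -0.0516]
base [0.4548 0.3439] [-0.0246 -0.0128]
stop [0.5081 0.4517] [ 0.0951 -0.0018]
```

Call:
servo_tool(delta_pos=[[0,0,0],[0,0,0],[-0.044,-0.01,0.01],[-0.044,-0.01,0.01],[-0.044,-0.01,0.01],[-0.044,-0.01,0.01],[-0.044,-0.01,0.01],[-0.044,-0.01,0.01]], yaw=[0.1,0.096,0,0,0,0,0,0], claw=[0,0,0,0,0,0,0,0])

```text
clock: 2.7
ee_pos: [0.4114, 0.3959, 0.1712]
orientation: [3.141, 0.0, 2.592]
ft_force: [0.9, 0.2, 0.3]
opening: 0.0426
grip_force: 0.0
```

Call:
servo_tool(delta_pos=[[-0.044,-0.01,0.01],[-0.042,-0.011,0.01],[0,0,0]], yaw=[0,0,0], claw=[0,0,0])

```text
clock: 3.0
ee_pos: [0.4753, 0.3301, 0.1499]
orientation: [-3.139, 0.001, 2.586]
ft_force: [-0.0, 0.2, -0.3]
opening: 0.0428
grip_force: 0.0
```

```bash
cat > cl.py <<'E'
from h import *
O=np.array([.4181,.3084]);yaw=1.021;u=np.array([np.cos(yaw),np.sin(yaw)]);v=np.array([-u[1],u[0]])
def W(x,y,z): return np.r_[O+(x*u+y*v)/1000,z/1000]
def toclamp(p): d=np.array(p[:2])-O; return d@u*1000,d@v*1000,p[2]*1000
E
python3 - <<'E'
from cl import *
o=env.get_obs();print(o["ee_pos"],toclamp(o["ee_pos"]),o["orientation"])
out=[]
for cam,(x0,y0) in dict(top=(140,262),scene=(200,140)).items():
    im=shot(cam,cam+"1")
    big=cv2.resize(im[y0:y0+80,x0:x0+110],None,fx=7,fy=7,interpolation=cv2.INTER_CUBIC)
    for P,col in [((50,-10,55),(0,0,255)),((50,-52,55),(0,0,255)),((-70,0,78),(0,255,0)),((125,0,35),(0,255,255)),((168,0,30),(255,255,0)),((-32,15,58),(255,0,255)),((12,15,58),(255,0,255)),((-32,-15,58),(255,0,255)),((12,-15,58),(255,0,255))]:
        p=(proj(cam,[W(*P)])[0]-[x0,y0]+.5)*7
        cv2.drawMarker(big,tuple(int(a) for a in p),col,cv2.MARKER_CROSS,14,2)
    out.append(big[:,:560] if 0 else big)
cv2.imwrite("pics/ov.png",cv2.resize(np.vstack(out),(413,600)) if 0 else np.hstack([cv2.resize(a,(400,291)) for a in out]))
E
```

```text
[0.47531759 0.33010979 0.1499136 ] (np.float64(48.407403153175295), np.float64(-37.441829775944605), np.float64(149.91359618995776)) [-3.13912106e+00  1.01525439e-03  2.58597063e+00]
```

View pics/ov.png

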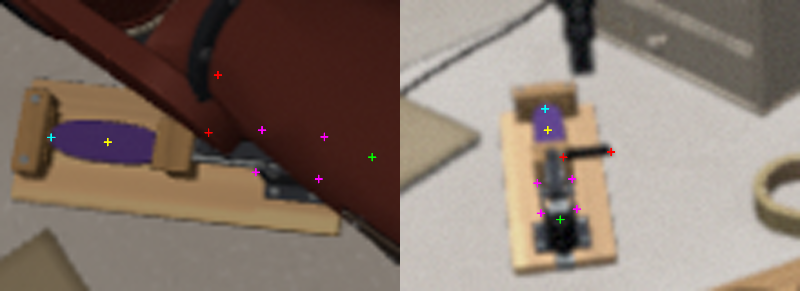

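The scene overlay puts the pin, cheeks and brush where predicted. I'll descend onto the pin and grip it.

Call:
servo_tool(delta_pos=[[0.004,0.002,0.035],[0,0,0.035],[0,0,0.03],[0,0,0.014],[0,0,0],[0,0,0],[0,0,0],[0,0,0]], yaw=[0,0,0,0,0,0,0,0], claw=[0,0,0,0,0,1,1,1])

```text
clock: 3.9
ee_pos: [0.4707, 0.3367, 0.0405]
orientation: [-3.137, 0.003, 2.595]
ft_force: [-2.1, -12.3, 15.7]
opening: 0.0087
grip_force: 61.3
```

Call:
servo_tool(delta_pos=[[0,0,0],[0,0,0],[0,0,0],[0,0,0]], yaw=[0,0,0,0], claw=[1,1,1,1])

```text
clock: 4.3
ee_pos: [0.4708, 0.3367, 0.0405]
orientation: [-3.137, 0.003, 2.595]
ft_force: [-2.0, -11.3, 16.1]
opening: 0.0087
grip_force: 61.2
```

Call:
servo_tool(delta_pos=[[0,0,-0.003],[0,-0.0016,-0.01],[0,-0.0035,-0.0093],[0,-0.0053,-0.0085],[0,-0.007,-0.0073],[0,0,0]], yaw=[0,0,0,0,0,0], claw=[1,1,1,1,1,1])

```text
clock: 4.9
ee_pos: [0.463, 0.3238, 0.078]
orientation: [3.139, 0.005, 2.593]
ft_force: [3.6, -3.3, 5.4]
opening: 0.0083
grip_force: 59.0
```

Call:
servo_tool(delta_pos=[[0,-0.008,-0.0057],[0,-0.009,-0.004],[0,-0.01,-0.002],[0,-0.01,0],[0,-0.01,0.002],[0,-0.009,0.004],[0,-0.0085,0.0055],[0,-0.007,0.007]], yaw=[0,0,0,0,0,0,0,0], claw=[1,1,1,1,1,1,1,1])

```text
clock: 5.7
ee_pos: [0.4246, 0.2605, 0.0714]
orientation: [-3.137, 0.004, 2.595]
ft_force: [8.5, -17.1, 8.2]
opening: 0.0087
grip_force: 67.0
```

Call:
servo_tool(delta_pos=[[0,-0.0055,0.008],[0,0,0],[0,0,0]], yaw=[0,0,0], claw=[1,1,1])

```text
clock: 6.0
ee_pos: [0.4182, 0.2564, 0.0596]
orientation: [-3.135, -0.003, 2.593]
ft_force: [2.4, -8.7, 1.6]
opening: 0.0081
grip_force: 66.8
```

Call:
servo_tool(delta_pos=[[0,0,0],[0,0,0],[0,0,0],[0,0,-0.02],[0,0,-0.04],[0,0,-0.04],[0.03,-0.03,0],[0,0,0]], yaw=[0,0,0,0,0,0,0,0.14], claw=[0,0,0,0,0,0,0,0])

```text
clock: 6.8
ee_pos: [0.3756, 0.2472, 0.1605]
orientation: [-3.139, -0.002, 2.449]
ft_force: [-0.6, 0.7, -1.7]
opening: 0.0428
grip_force: 0.0
```

Call:
servo_tool(delta_pos=[[0,0,0],[0,0,0],[0,0,0],[0,0,0],[0,0,0],[0,0,0],[0,0,0],[0,0,0]], yaw=[0.143,0.143,0.143,0.143,0.143,0.143,0.143,0.143], claw=[0,0,0,0,0,0,0,0])

```text
clock: 7.6
ee_pos: [0.3797, 0.2483, 0.1608]
orientation: [3.142, -0.001, 1.302]
ft_force: [0.4, 0.4, 0.5]
opening: 0.0427
grip_force: 0.0
```

Call:
servo_tool(delta_pos=[[0,0,0],[0,0,0],[0,0,0]], yaw=[0.143,0.144,0], claw=[0,0,0])

```text
clock: 7.9
ee_pos: [0.3797, 0.2482, 0.1607]
orientation: [-3.141, -0.001, 1.021]
ft_force: [-0.3, -0.3, -0.5]
opening: 0.0428
grip_force: 0.0
```

```bash
python3 - <<'E'
from cl import *
o=env.get_obs();print(o["ee_pos"],toclamp(o["ee_pos"]),o["orientation"])
im=env.snapshot("scene");x0,y0=195,130
big=cv2.resize(im[y0:y0+100,x0:x0+110],None,fx=6,fy=6,interpolation=cv2.INTER_CUBIC)
for P,col in [((-45,-10,73),(0,0,255)),((-45,-52,73),(0,0,255)),((-70,0,78),(0,255,0)),((125,0,35),(0,255,255))]:
    p=(proj("scene",[W(*P)])[0]-[x0,y0]+.5)*6
    cv2.drawMarker(big,tuple(int(a) for a in p),col,cv2.MARKER_CROSS,14,2)
cv2.imwrite("pics/ov2.png",big)
E
```

```text
[0.37966655 0.24824833 0.16072899] (np.float64(-71.36917181356934), np.float64(1.3394836337115423), np.float64(160.72898865249056)) [-3.14139143e+00 -6.34809845e-04  1.02138688e+00]
```

View pics/ov2.png

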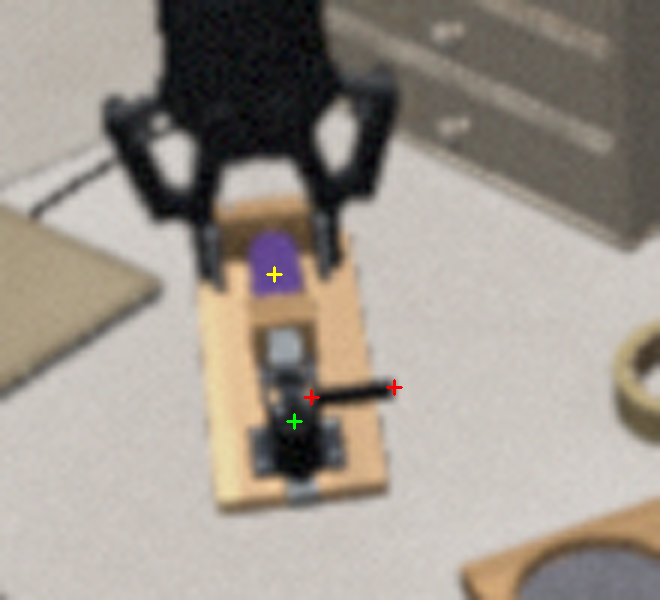

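The pawl is folded right over, with its pin on the red marks at (312,397) and (394,387). Next I'll grip the knob.

Call:
servo_tool(delta_pos=[[-0.004,0.001,0.035],[0,0,0.04],[0,0,0.03],[0,0,0.01],[0,0,0],[0,0,0],[0,0,0],[0,0,0]], yaw=[0,0,0,0,0,0,0,0], claw=[0,0,0,0,0,1,1,1])

```text
clock: 8.75
ee_pos: [0.3801, 0.2447, 0.0475]
orientation: [3.14, -0.003, 1.021]
ft_force: [0.3, 0.4, 2.8]
opening: 0.0203
grip_force: 58.6
```

Call:
servo_tool(delta_pos=[[0,0,0],[-0.008,0,0],[-0.01,0,0],[-0.01,0,0],[-0.01,0,0],[-0.007,0,0],[0,0,0],[0,0,0]], yaw=[0,0,0,0,0,0,0,0], claw=[1,1,1,1,1,1,1,1])

```text
clock: 9.55
ee_pos: [0.3568, 0.2073, 0.0474]
orientation: [3.14, -0.007, 1.019]
ft_force: [-0.1, 5.7, 5.6]
opening: 0.0204
grip_force: 60.1
```

Call:
servo_tool(delta_pos=[[0,0,0],[0,0,0],[0,0,-0.03],[0,0,-0.04],[0,0,-0.04],[0.045,0,0],[0.05,0,0],[0.05,0,0]], yaw=[0,0,0,0,0,0,0,0], claw=[-0.3,-0.3,-0.3,-0.3,-0.3,-0.3,-0.3,-0.3])

```text
clock: 10.35
ee_pos: [0.4314, 0.3297, 0.1563]
orientation: [3.14, -0.001, 1.02]
ft_force: [0.9, -0.4, 0.6]
opening: 0.0555
grip_force: 0.0
```

Call:
servo_tool(delta_pos=[[0.05,0,0],[0.048,0,0],[0,0,0.04],[0,0,0.03],[0,0,0],[0,0,0]], yaw=[0,0,0,0,0,0], claw=[-0.3,-0.3,-0.3,-0.3,-0.3,-0.3])

```text
clock: 10.95
ee_pos: [0.4809, 0.4115, 0.0843]
orientation: [-3.141, 0.003, 1.021]
ft_force: [0.9, 0.6, 0.1]
opening: 0.0556
grip_force: 0.0
```

```bash
python3 - <<'E'
from cl import *
o=env.get_obs();print(o["ee_pos"],toclamp(o["ee_pos"]),o["orientation"])
im=env.snapshot("scene");x0,y0=195,130
big=cv2.resize(im[y0:y0+100,x0:x0+110],None,fx=6,fy=6,interpolation=cv2.INTER_CUBIC)
cv2.imwrite("pics/ov3.png",big)
E
```

```text
[0.48093245 0.41150887 0.08434304] (np.float64(120.74461873511088), np.float64(0.302894772948218), np.float64(84.34303677192864)) [-3.14050233  0.00338498  1.02064552]
```

View pics/ov3.png

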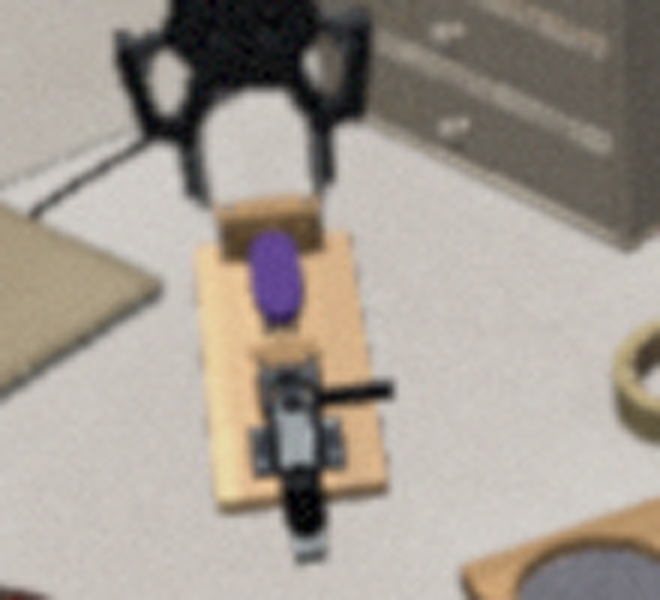

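The bar is drawn back, the press block is clear and the brush is still seated. I'll take the brush now.

Call:
servo_tool(delta_pos=[[0.004,0,0.03],[0,0,0.022],[0,0,0.01],[0,0,0],[0,0,0],[0,0,0],[0,0,0],[0,0,0]], yaw=[0,0,0,0,0,0,0,0], claw=[-0.3,-0.3,-0.3,-0.3,1,1,1,1])

```text
clock: 11.8
ee_pos: [0.4856, 0.4171, 0.0263]
orientation: [3.14, -0.003, 1.021]
ft_force: [-1.2, -1.0, 6.7]
opening: 0.0263
grip_force: 59.2
```

Call:
servo_tool(delta_pos=[[0,0,-0.01],[0,0,-0.02],[0,0,-0.03],[0,0,-0.04],[0,0,0]], yaw=[0,0,0,0,0], claw=[1,1,1,1,1])

```text
clock: 12.3
ee_pos: [0.4883, 0.4191, 0.1317]
orientation: [3.136, -0.013, 1.021]
ft_force: [1.5, 1.2, -0.2]
opening: 0.0263
grip_force: 59.3
```

Call:
servo_tool(delta_pos=[[0,0,0],[0,0,0],[0,0,0],[0,0,0],[-0.04,0,0],[-0.045,0,0],[-0.045,0,0],[-0.045,0,0]], yaw=[-0.142,-0.142,-0.142,-0.142,0,0,0,0], claw=[1,1,1,1,1,1,1,1])

```text
clock: 13.1
ee_pos: [0.4865, 0.2395, 0.1233]
orientation: [-3.141, 0.0, 1.59]
ft_force: [-0.2, -0.1, -0.2]
opening: 0.0261
grip_force: 59.3
```

Call:
servo_tool(delta_pos=[[-0.045,0,0],[-0.045,0,0],[-0.045,0,0],[-0.045,0,0],[-0.045,0,0],[-0.045,0,0],[-0.045,0,0.03],[0,0,0.03]], yaw=[0,0,0,0,0,0,0,0], claw=[1,1,1,1,1,1,1,1])

```text
clock: 13.9
ee_pos: [0.4952, -0.0758, 0.0674]
orientation: [3.135, 0.004, 1.583]
ft_force: [0.8, 0.7, -1.2]
opening: 0.0269
grip_force: 59.2
```

Call:
servo_tool(delta_pos=[[0,0,0],[0,0,0]], yaw=[0,0], claw=[1,1])

```text
clock: 14.1
ee_pos: [0.4917, -0.07, 0.0653]
orientation: [-3.139, -0.001, 1.589]
ft_force: [0.1, 1.4, -0.5]
opening: 0.0261
grip_force: 59.4
```

```bash
python3 - <<'E'
from h import *
o=env.get_obs();print(o["ee_pos"],o["orientation"])
im=env.snapshot("scene");x0,y0=290,190
big=cv2.resize(im[y0:y0+120,x0:x0+120],None,fx=5,fy=5,interpolation=cv2.INTER_CUBIC)
for z in(.035,):
  for y in (-.0425-.003,.0425-.003):
    p=(proj("scene",[[o["ee_pos"][0],o["ee_pos"][1]+y,o["ee_pos"][2]+.009]])[0]-[x0,y0]+.5)*5
    cv2.drawMarker(big,tuple(int(a) for a in p),(0,255,0),cv2.MARKER_CROSS,12,2)
cv2.imwrite("pics/ov4.png",big)
E
```

```text
[ 0.49169111 -0.0699669   0.06529994] [-3.13913834e+00 -1.02968088e-03  1.58867229e+00]
```

View pics/ov4.png

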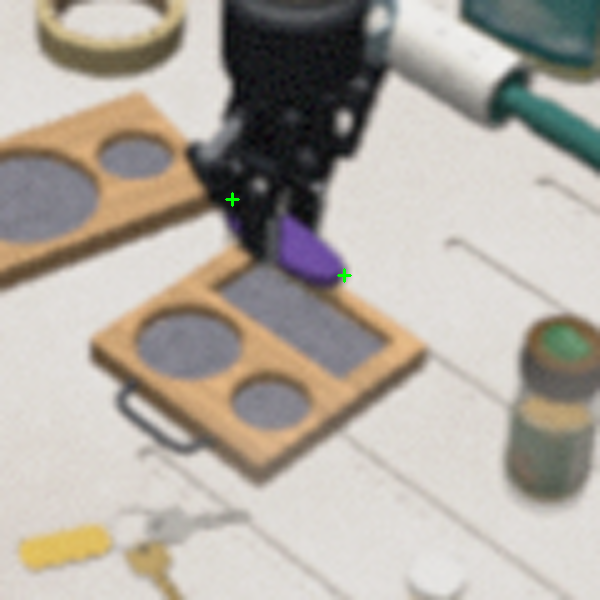

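The brush ends are on the predicted green marks, over its recess, so I'll set it down.

Call:
servo_tool(delta_pos=[[-0.0075,0.0075,0],[0,0,0.015],[0,0,0.015],[0,0,0.008],[0,0,0.003],[0,0,0.001],[0,0,0],[0,0,0]], yaw=[0,0,0,0,0,0,0,0], claw=[1,1,1,1,1,1,1,1])

```text
clock: 14.95
ee_pos: [0.5011, -0.078, 0.0246]
orientation: [3.14, 0.0, 1.589]
ft_force: [0.5, -1.1, 0.3]
opening: 0.0266
grip_force: 59.4
```

Call:
servo_tool(delta_pos=[[0,0,0.002],[0,0,0],[0,0,0],[0,0,0],[0,0,-0.03],[0,0,-0.05],[0,0,-0.05],[-0.043,-0.014,0]], yaw=[0,0,0,0,0,0,0,0], claw=[1,1,-0.3,-0.3,-0.3,-0.3,-0.3,-0.5])

```text
clock: 15.75
ee_pos: [0.4941, -0.1204, 0.1605]
orientation: [3.125, 0.005, 1.595]
ft_force: [1.3, -0.9, 0.8]
opening: 0.0639
grip_force: 0.0
```

Call:
servo_tool(delta_pos=[[-0.043,-0.014,0],[-0.043,-0.014,0],[-0.043,-0.014,0],[-0.043,-0.014,0],[-0.043,-0.014,0],[-0.043,-0.014,0],[0,0,0],[0,0,0]], yaw=[0,0,0,0,0,0,0,0], claw=[-0.5,-0.5,-0.5,-0.5,-0.5,-0.5,-0.5,-0.5])

```text
clock: 16.55
ee_pos: [0.4072, -0.3812, 0.1517]
orientation: [-3.141, -0.001, 1.586]
ft_force: [0.0, 0.8, -0.3]
opening: 0.0639
grip_force: 0.0
```

```bash
python3 - <<'E'
from fit import *
np.set_printoptions(precision=4,suppress=True)
o=env.get_obs();print(o["ee_pos"],o["orientation"],o["opening"])
im=env.snapshot("scene");env.snapshot("top");x0,y0=300,190
ms=masks("small_brush",("scene","top"));print(list(ms),fit("small_brush",ms,(.4992,-.0805,.02),.008,True))
big=cv2.resize(im[y0:y0+160,x0:x0+180],None,fx=3.75,fy=3.75,interpolation=cv2.INTER_CUBIC)
cv2.imwrite("pics/ov5.png",big)
for n,p,z in (("stain_stick",(.4085,-.3815),.11),("darning_mushroom",(.508,-.395),.11),("soda_jar",(.51,-.249),.105),("spool",(.392,-.275),.048)):
    q=(proj("scene",[[*p,z]])[0]-[x0,y0]+.5)*3.75
    cv2.drawMarker(big,tuple(int(a) for a in q),(0,255,255),cv2.MARKER_CROSS,12,1)
cv2.imwrite("pics/ov5.png",big)
E
```

```text
[ 0.4072 -0.3812  0.1517] [-3.1414 -0.0009  1.5862] 0.06385040601014395
['scene', 'top'] (array([ 0.5036, -0.076 , -0.1599]), np.float64(0.3662726952945315))
```

View pics/ov5.png

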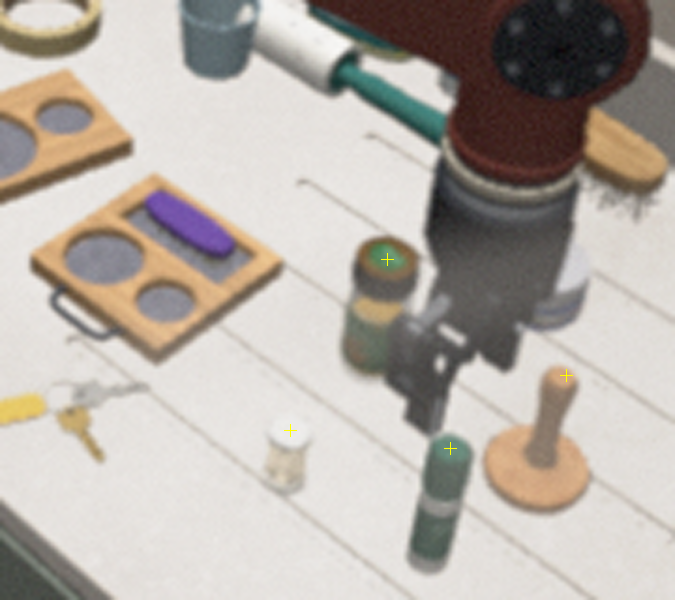

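The brush lies in its recess at about (190,222). The stick, jar and spool marks fit, but the mushroom stem is about 2 px left of its mark. I'll grip the stick.

Call:
servo_tool(delta_pos=[[0,0,0.03],[0,0,0.03],[0,0,0.02],[0,0,0],[0,0,0],[0,0,0],[0,0,0],[0,0,0]], yaw=[0,0,0,0,0,0,0,0], claw=[-0.5,-0.5,-0.5,-0.5,1,1,1,1])

```text
clock: 17.55
ee_pos: [0.4091, -0.3817, 0.0739]
orientation: [3.139, 0.003, 1.589]
ft_force: [0.4, -0.2, 4.2]
opening: 0.0255
grip_force: 59.3
```

Call:
servo_tool(delta_pos=[[0,0,-0.005],[0,0,-0.02],[0,0,-0.035],[0,0,0],[0,0,0]], yaw=[0,0,0,0,0], claw=[1,1,1,1,1])

```text
clock: 18.05
ee_pos: [0.4083, -0.3812, 0.1332]
orientation: [3.14, 0.002, 1.589]
ft_force: [-0.8, -0.0, -1.3]
opening: 0.0258
grip_force: 58.9
```

```bash
python3 - <<'E'
from h import *
o=env.get_obs();print(o["ee_pos"],o["orientation"],o["opening"])
print(onz("scene",(300+558/3.75-.5,190+377/3.75-.5),.11))
E
```

```text
[ 0.40827766 -0.38124134  0.13317591] [3.14007537e+00 2.03181090e-03 1.58868221e+00] 0.025816352040302772
[ 0.50274063 -0.39195823  0.11      ]
```

Call:
servo_tool(delta_pos=[[0,0,-0.02],[0.04,0.006,0],[0.045,0.006,0],[0.045,0.006,0],[0.045,0.006,0],[0.045,0.006,0],[0.043,0.005,0],[0,0,0.03]], yaw=[0,0,0,0,0,0,0,0], claw=[1,1,1,1,1,1,1,1])

```text
clock: 18.85
ee_pos: [0.4402, -0.1134, 0.1236]
orientation: [3.136, 0.0, 1.594]
ft_force: [0.1, -1.4, -0.7]
opening: 0.0254
grip_force: 59.0
```

Call:
servo_tool(delta_pos=[[0,0,0],[0,0,0]], yaw=[0,0], claw=[1,1])

```text
clock: 19.05
ee_pos: [0.4364, -0.1164, 0.1204]
orientation: [-3.137, -0.002, 1.589]
ft_force: [-0.9, -0.7, -0.7]
opening: 0.0259
grip_force: 59.1
```

Call:
servo_tool(delta_pos=[[-0.001,0.0025,0],[0,0,0.015],[0,0,0.012],[0,0,0.006],[0,0,0.003],[0,0,0.002],[0,0,0.001],[0,0,0]], yaw=[0,0,0,0,0,0,0,0], claw=[1,1,1,1,1,1,1,1])

```text
clock: 19.85
ee_pos: [0.4409, -0.118, 0.0831]
orientation: [3.141, 0.0, 1.589]
ft_force: [1.3, 0.5, -0.7]
opening: 0.0254
grip_force: 59.1
```

Call:
servo_tool(delta_pos=[[0,0,0.0015],[0,0,0],[0,0,0],[0,0,0],[0,0,0],[0,0,-0.03],[0,0,-0.05],[-0.02,0.01,0]], yaw=[0,0,0,0,0,0,0,0], claw=[1,1,0.1,-0.2,-0.2,-0.2,-0.7,-0.7])

```text
clock: 20.65
ee_pos: [0.455, -0.1385, 0.1684]
orientation: [3.13, 0.005, 1.591]
ft_force: [1.2, -1.6, 0.6]
opening: 0.0727
grip_force: 0.0
```

Call:
servo_tool(delta_pos=[[-0.04,0.02,0],[-0.04,0.02,0],[-0.032,0.0166,0],[0,0,0],[0,0,0]], yaw=[0,0,0,0,0], claw=[-0.8,-0.8,-0.8,-0.8,-0.8])

```text
clock: 21.15
ee_pos: [0.5093, -0.249, 0.1608]
orientation: [-3.14, -0.001, 1.588]
ft_force: [0.1, 0.5, -0.1]
opening: 0.0768
grip_force: 0.0
```

```bash
python3 - <<'E'
from fit import *
np.set_printoptions(precision=4,suppress=True)
M["small_brush"]=[np.c_[.015*np.cos(a),.0425*np.sin(a),0*a+z] for a in [np.linspace(0,6.28,30)] for z in (.023,)]
o=env.get_obs();print(o["ee_pos"],o["orientation"],o["opening"])
im=env.snapshot("scene");env.snapshot("top")
for n,p,z in (("small_brush",(.5,-.08,.02),.008),("stain_stick",(.4388,-.1176),.008),("soda_jar",(.51,-.249),0)):
    ms=masks(n)
    for k,v in ms.items(): print(n,k,fit(n,{k:v},p,z,len(p)==3))
x0,y0=290,200
big=cv2.resize(im[y0:y0+120,x0:x0+130],None,fx=5,fy=5,interpolation=cv2.INTER_CUBIC)
cv2.imwrite("pics/ov6.png",big)
E
```

```text
[ 0.5093 -0.249   0.1608] [-3.1405 -0.0011  1.5876] 0.07679930521502869
small_brush top (array([ 0.4984, -0.0788, -0.0276]), np.float64(0.10721164134389038))
small_brush scene (array([ 0.5006, -0.1032, -0.5011]), np.float64(0.4299007444168734))
stain_stick top (array([ 0.4393, -0.1183]), np.float64(0.1594094094094094))
stain_stick scene (array([ 0.4412, -0.1182]), np.float64(0.17415287628053588))
soda_jar top (array([ 0.5166, -0.242 ]), np.float64(0.6737322243090957))
soda_jar scene (array([ 0.5143, -0.2454]), np.float64(0.18097902097902097))
```

View pics/ov6.png

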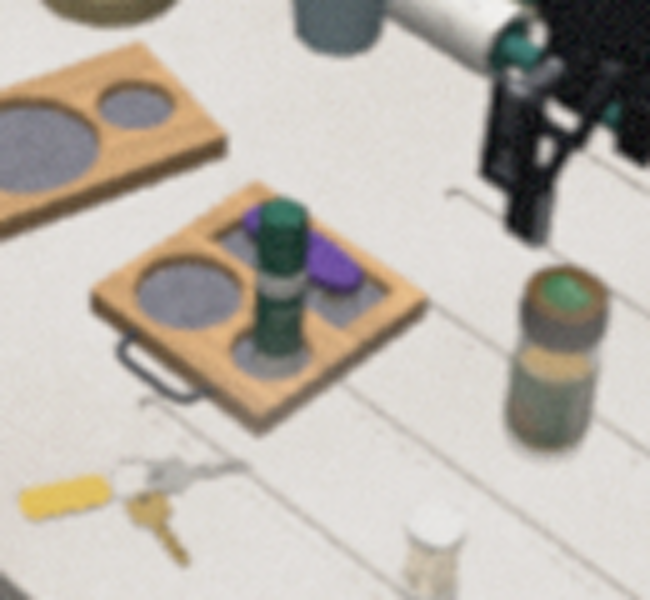

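The stick stands in its recess at (280,330) and the brush is centred. The jar is next.

Call:
servo_tool(delta_pos=[[0,0,0.04],[0,0,0.03],[0,0,0.022],[0,0,0],[0,0,0],[0,0,0],[0,0,0],[0,0,0]], yaw=[0,0,0,0,0,0,0,0], claw=[-0.8,-0.8,-0.8,-0.8,1,1,1,1])

```text
clock: 22.35
ee_pos: [0.5114, -0.2498, 0.0717]
orientation: [3.138, 0.003, 1.589]
ft_force: [0.2, -0.1, 4.3]
opening: 0.0425
grip_force: 61.2
```

Call:
servo_tool(delta_pos=[[0,0,-0.005],[0,0,-0.025],[0,0,-0.04],[0,0,-0.03],[0,0,0],[0,0,0]], yaw=[0,0,0,0,0,0], claw=[1,1,1,1,1,1])

```text
clock: 22.95
ee_pos: [0.5096, -0.2487, 0.1699]
orientation: [3.141, 0.001, 1.589]
ft_force: [0.1, 0.5, -1.9]
opening: 0.0424
grip_force: 61.1
```

Call:
servo_tool(delta_pos=[[0.04,0.001,0],[0.04,0.001,0],[0.04,0.001,0],[0.04,0.001,0],[0.034,0,0],[0,-0.036,0],[0,-0.034,0],[0,0,0]], yaw=[0,0,0,0,0,0,0,0], claw=[1,1,1,1,1,1,1,1])

```text
clock: 23.75
ee_pos: [0.4332, -0.0539, 0.1648]
orientation: [-3.13, -0.003, 1.59]
ft_force: [0.5, 0.4, -1.7]
opening: 0.0427
grip_force: 61.5
```

Call:
servo_tool(delta_pos=[[0,0,0.035],[0,0,0.03],[0,0,0],[0,0,0]], yaw=[0,0,0,0], claw=[1,1,1,1])

```text
clock: 24.15
ee_pos: [0.4391, -0.0556, 0.1031]
orientation: [-3.138, -0.001, 1.589]
ft_force: [-0.0, -0.2, 0.2]
opening: 0.0428
grip_force: 61.6
```

Call:
servo_tool(delta_pos=[[0.001,-0.001,0.01],[0,0,0.006],[0,0,0.004],[0,0,0.002],[0,0,0.001],[0,0,0]], yaw=[0,0,0,0,0,0], claw=[1,1,1,1,1,1])

```text
clock: 24.75
ee_pos: [0.4392, -0.055, 0.0814]
orientation: [3.141, 0.0, 1.589]
ft_force: [-0.3, 0.4, -1.2]
opening: 0.0426
grip_force: 61.6
```

Call:
servo_tool(delta_pos=[[0,0,0.0015],[0,0,0],[0,0,0],[0,0,0],[0,0,0],[0,0,-0.03],[0,0,-0.05],[-0.02,-0.005,0]], yaw=[0,0,0,0,0,0,0,0], claw=[1,1,-0.2,-0.5,-0.5,-0.5,-0.5,-0.5])

```text
clock: 25.55
ee_pos: [0.4399, -0.0757, 0.167]
orientation: [3.128, 0.004, 1.591]
ft_force: [1.0, -1.6, 0.2]
opening: 0.0644
grip_force: 0.0
```

Call:
servo_tool(delta_pos=[[-0.04,-0.01,0],[-0.04,-0.01,0],[-0.04,-0.01,0],[-0.04,-0.01,0],[-0.039,-0.0065,0],[0,0,0.03],[0,0,0],[0,0,0]], yaw=[0,0,0,0,0,0,0,0], claw=[-0.4,-0.4,-0.4,-0.4,-0.4,-0.4,-0.4,-0.4])

```text
clock: 26.35
ee_pos: [0.3908, -0.2739, 0.1292]
orientation: [-3.14, -0.002, 1.589]
ft_force: [0.2, -0.7, 0.0]
opening: 0.0598
grip_force: 0.0
```

```bash
python3 - <<'E'
from fit import *
np.set_printoptions(precision=4,suppress=True)
o=env.get_obs();print(o["ee_pos"],o["orientation"],o["opening"])
im=env.snapshot("scene");env.snapshot("top")
for n,p,z in (("stain_stick",(.4388,-.1176),.008),("soda_jar",(.4377,-.055),.008)):
    ms=masks(n)
    for k,v in ms.items(): print(n,k,fit(n,{k:v},p,z,len(p)==3))
x0,y0=290,195
big=cv2.resize(im[y0:y0+150,x0:x0+180],None,fx=4,fy=4,interpolation=cv2.INTER_CUBIC)
cv2.imwrite("pics/ov7.png",big)
E
```

```text
[ 0.3908 -0.2739  0.1292] [-3.1397 -0.0022  1.5888] 0.059761545193613916
stain_stick top (array([ 0.4387, -0.1152]), np.float64(0.20865456354140766))
stain_stick scene (array([ 0.4422, -0.1173]), np.float64(0.14121536523929468))
soda_jar top (array([ 0.4397, -0.0543]), np.float64(0.07075670363610842))
soda_jar scene (array([ 0.4393, -0.0525]), np.float64(0.059232756907175554))
```

View pics/ov7.png

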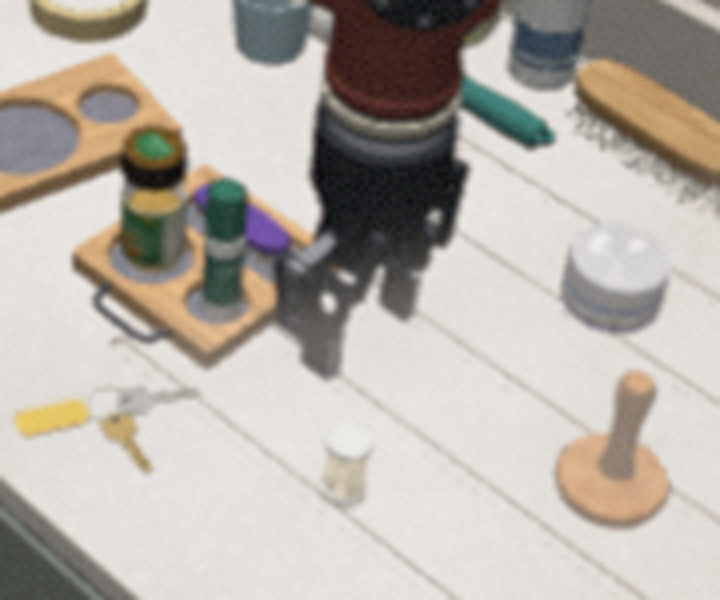

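The jar (155,195) and stick (222,245) are upright in their recesses. The spool is next.

Call:
servo_tool(delta_pos=[[-0.001,0.001,0.04],[0,0,0.035],[0,0,0.02],[0,0,0.008],[0,0,0],[0,0,0],[0,0,0],[0,0,0]], yaw=[0,0,0,0,0,0,0,0], claw=[-0.4,-0.4,-0.4,-0.4,-0.4,1,1,1])

```text
clock: 27.45
ee_pos: [0.3941, -0.2772, 0.0288]
orientation: [3.139, 0.003, 1.589]
ft_force: [0.6, 1.0, 4.4]
opening: 0.0268
grip_force: 59.0
```

Call:
servo_tool(delta_pos=[[0,0,0],[0,0,-0.01],[0,0,-0.03],[0,0,-0.045],[0,0,-0.045],[0,0,-0.04],[0,0,0],[0,0,0]], yaw=[0,0,0,0,0,0,0,0], claw=[1,1,1,1,1,1,1,1])

```text
clock: 28.25
ee_pos: [0.393, -0.2763, 0.1986]
orientation: [3.139, 0.002, 1.589]
ft_force: [0.1, -0.4, -1.6]
opening: 0.0266
grip_force: 59.1
```

Call:
servo_tool(delta_pos=[[0.038,0.015,0],[0.04,0.0155,0],[0.04,0.0155,0],[0.04,0.0155,0],[0.04,0.0155,0],[0.04,0.0155,0],[0.04,0.0155,0],[0.04,0.0155,0]], yaw=[0,0,0,0,0,0,0,0], claw=[1,1,1,1,1,1,1,1])

```text
clock: 29.05
ee_pos: [0.5086, 0.0462, 0.1942]
orientation: [-3.137, -0.0, 1.589]
ft_force: [0.5, -0.7, 0.4]
opening: 0.0272
grip_force: 59.1
```

Call:
servo_tool(delta_pos=[[0.037,0.0155,0],[0,0,0.04],[0,0,0.045],[0,0,0.045],[0,0,0],[0,0,0]], yaw=[0,0,0,0,0,0], claw=[1,1,1,1,1,1])

```text
clock: 29.65
ee_pos: [0.5227, 0.0816, 0.0648]
orientation: [-3.136, 0.0, 1.589]
ft_force: [0.3, 0.3, 0.5]
opening: 0.0271
grip_force: 59.2
```

Call:
servo_tool(delta_pos=[[-0.001,0.0015,0],[0,0,0.012],[0,0,0.008],[0,0,0.004],[0,0,0.002],[0,0,0],[0,0,0]], yaw=[0,0,0,0,0,0,0], claw=[1,1,1,1,1,1,1])

```text
clock: 30.35
ee_pos: [0.5268, 0.0807, 0.041]
orientation: [3.141, -0.0, 1.589]
ft_force: [-0.1, -0.3, 0.4]
opening: 0.0272
grip_force: 59.2
```

Call:
servo_tool(delta_pos=[[0,-0.001,0.003],[0,0,0.001],[0,0,0],[0,0,0],[0,0,0],[0,0,0],[0,0,-0.04],[0,0,-0.05]], yaw=[0,0,0,0,0,0,0,0], claw=[1,1,1,0.1,-0.3,-0.3,-0.3,-0.3])

```text
clock: 31.15
ee_pos: [0.5225, 0.0805, 0.1245]
orientation: [-3.133, 0.0, 1.589]
ft_force: [1.6, -1.1, -0.4]
opening: 0.0557
grip_force: 0.0
```

Call:
servo_tool(delta_pos=[[0,0,-0.04],[-0.04,0,0],[-0.045,0,0],[-0.045,0,0],[-0.045,0,0],[-0.045,0,0],[-0.045,0,0],[-0.045,0,0]], yaw=[0,0,0,0,0,0,0,0], claw=[-0.3,-0.3,-0.3,-0.3,-0.3,-0.3,-0.3,-0.3])

```text
clock: 31.95
ee_pos: [0.531, -0.2311, 0.1669]
orientation: [3.141, 0.0, 1.589]
ft_force: [0.5, 0.7, -0.3]
opening: 0.0555
grip_force: 0.0
```

Call:
servo_tool(delta_pos=[[-0.045,0,0],[-0.045,-0.01,0],[-0.045,-0.01,0],[-0.03,-0.01,0],[0,0,0],[0,0,0]], yaw=[0,0,0,0,0,0], claw=[-0.3,-0.3,-0.3,-0.3,-0.3,-0.3])

```text
clock: 32.55
ee_pos: [0.5037, -0.3951, 0.1665]
orientation: [-3.141, -0.001, 1.587]
ft_force: [0.1, -0.1, 0.3]
opening: 0.0554
grip_force: 0.0
```

```bash
python3 - <<'E'
from fit import *
np.set_printoptions(precision=4,suppress=True)
M["darning_mushroom"]=[cyl(.0355,0.002,.004),cyl(.012,.01,.02),cyl(.0095,.02,.110)]
o=env.get_obs();print(o["ee_pos"],o["orientation"],o["opening"])
im=env.snapshot("scene");env.snapshot("top")
for n,p,z in (("spool",(.525,.083),.008),("darning_mushroom",(.503,-.392),0)):
    ms=masks(n)
    for k,v in ms.items(): print(n,k,fit(n,{k:v},p,z,len(p)==3))
x0,y0=260,195
big=cv2.resize(im[y0:y0+150,x0:x0+210],None,fx=3.8,fy=3.8,interpolation=cv2.INTER_CUBIC)
cv2.imwrite("pics/ov8.png",big)
E
```

```text
[ 0.5037 -0.3951  0.1665] [-3.1414 -0.0011  1.5869] 0.05544059023853288
spool top (array([0.5276, 0.0808]), np.float64(0.07651807651807652))
spool scene (array([0.5255, 0.0833]), np.float64(0.1548320055420852))
darning_mushroom top (array([ 0.5424, -0.3772]), np.float64(0.8843190707597487))
darning_mushroom scene (array([ 0.5163, -0.3882]), np.float64(0.11895347859005634))
```

View pics/ov8.png

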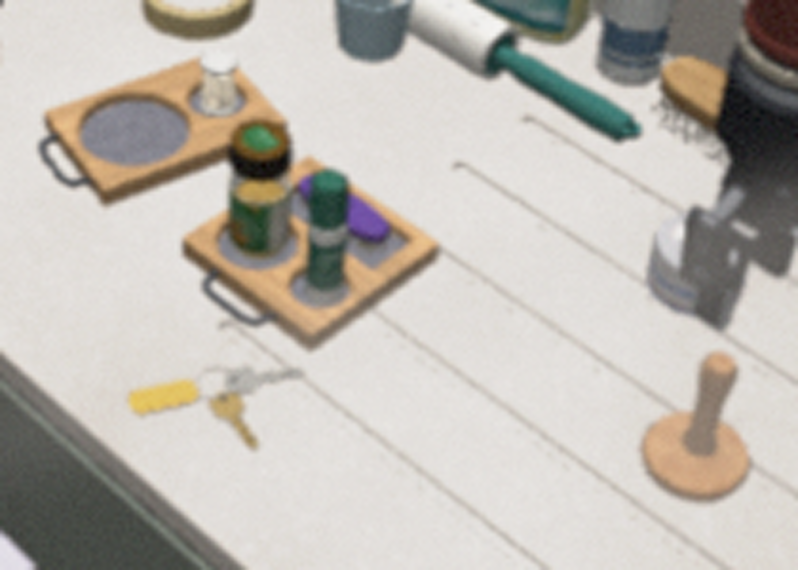

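The spool is seated at (217,85), and the stem top at (718,366) lies under the gripper. I'll take the mushroom.

Call:
servo_tool(delta_pos=[[0.002,0,0.04],[0,0,0.035],[0,0,0.025],[0,0,0],[0,0,0],[0,0,0],[0,0,0],[0,0,0]], yaw=[0,0,0,0,0,0,0,0], claw=[-0.3,-0.3,-0.3,-0.3,-0.3,1,1,1])

```text
clock: 33.65
ee_pos: [0.5055, -0.394, 0.0693]
orientation: [3.139, 0.003, 1.589]
ft_force: [-0.0, -0.2, 4.0]
opening: 0.0185
grip_force: 58.4
```

Call:
servo_tool(delta_pos=[[0,0,0],[0,0,0],[0,0,-0.01],[0,0,-0.03],[0,0,-0.045],[0,0,-0.045],[0,0,-0.03],[0,0,0]], yaw=[0,0,0,0,0,0,0,0], claw=[1,1,1,1,1,1,1,1])

```text
clock: 34.45
ee_pos: [0.5068, -0.3954, 0.2344]
orientation: [3.133, 0.009, 1.589]
ft_force: [-0.5, -0.9, -0.8]
opening: 0.0187
grip_force: 58.7
```

```bash
python3 - <<'E'
from h import *
o=env.get_obs();e=o["ee_pos"];print(e,o["orientation"],o["opening"],o["grip_force"])
im=env.snapshot("scene")
print(env.silhouettes("scene","darning_mushroom")[:1] and env.silhouettes("scene","darning_mushroom")[0]["uv"], proj("scene",[[e[0],e[1],e[2]-.063]]))
x0,y0=380,200
big=cv2.resize(im[y0:y0+130,x0:x0+130],None,fx=4.5,fy=4.5,interpolation=cv2.INTER_CUBIC)
cv2.imwrite("pics/ov9.png",big)
E
```

```text
[ 0.50677246 -0.3954286   0.2343553 ] [3.13296206 0.0087974  1.5887081 ] 0.018661289319999805 58.68521612137556
[456.6, 269.1] [[455.52103618 271.57012653]]
```

View pics/ov9.png

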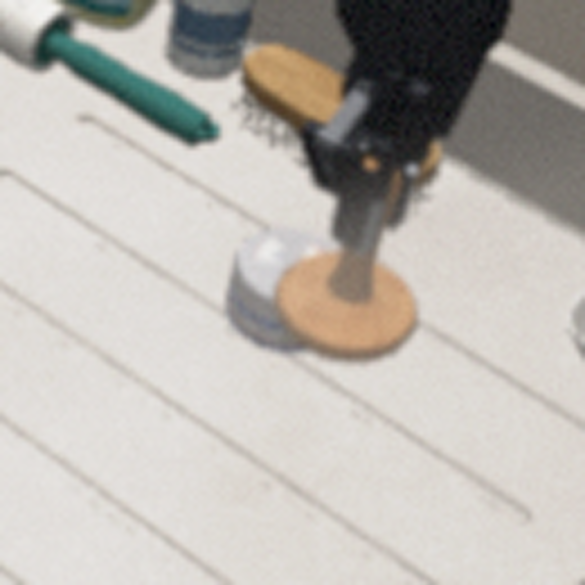

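```bash
python3 - <<'E'
from h import *
e=env.get_obs()["ee_pos"];print(e)
for z in (.168,.175,.18): print(onz("scene",(380+347/4.5-.5,200+303/4.5-.5),z))
E
```

```text
[ 0.50330792 -0.39205483  0.22540653]
[ 0.52436113 -0.38686496  0.168     ]
[ 0.51756723 -0.39000436  0.175     ]
[ 0.51271445 -0.39224678  0.18      ]
```

Call:
servo_tool(delta_pos=[[0.03,-0.003,0],[0.046,-0.004,0],[0.046,-0.004,0],[0.046,-0.004,0],[0.046,-0.004,0],[0.046,-0.004,0],[0.046,-0.004,0],[0.046,-0.004,0]], yaw=[0,0,0,0,0,0,0,0], claw=[1,1,1,1,1,1,1,1])

```text
clock: 35.4
ee_pos: [0.4643, -0.0393, 0.2238]
orientation: [-3.136, -0.002, 1.588]
ft_force: [-1.0, 0.8, -1.2]
opening: 0.0183
grip_force: 58.7
```

Call:
servo_tool(delta_pos=[[0.046,-0.004,0],[0.046,-0.004,0],[0.046,-0.003,0],[0,0,0.04],[0,0,0.04],[0,0,0.02],[0,0,0],[0,0,0]], yaw=[0,0,0,0,0,0,0,0], claw=[1,1,1,1,1,1,1,1])

```text
clock: 36.2
ee_pos: [0.4518, 0.0962, 0.1253]
orientation: [-3.137, 0.0, 1.589]
ft_force: [0.2, 0.5, -1.2]
opening: 0.0187
grip_force: 58.7
```

```bash
python3 - <<'E'
from h import *
o=env.get_obs();e=o["ee_pos"];print(e,o["orientation"],o["opening"])
im=env.snapshot("scene")
print(env.get_obs()["ee_pos"])
x0,y0=250,140
big=cv2.resize(im[y0:y0+130,x0:x0+130],None,fx=4.5,fy=4.5,interpolation=cv2.INTER_CUBIC)
cv2.imwrite("pics/ov10.png",big)
E
```

```text
[0.45182721 0.09620613 0.12525281] [-3.13748739e+00  1.66384535e-04  1.58874741e+00] 0.018659872809276782
[0.45331747 0.09622723 0.12678715]
```

View pics/ov10.png

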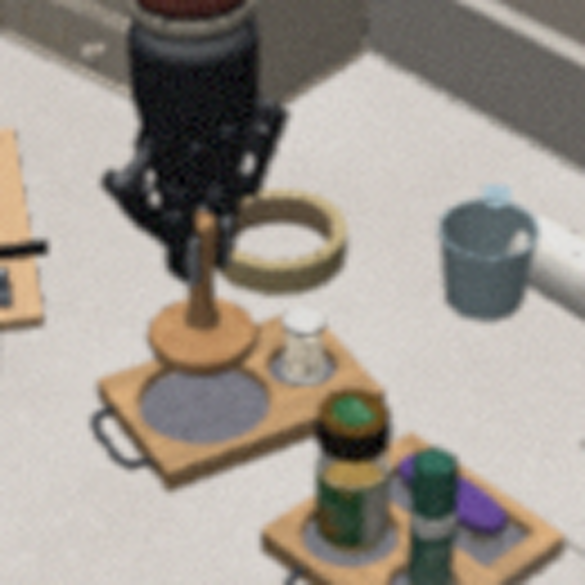

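The mushroom hangs upright over its recess, cap at (202,335) and recess at (205,404). Lowering it now.

Call:
servo_tool(delta_pos=[[0.003,0,0.015],[0,0,0.015],[0,0,0.008],[0,0,0.004],[0,0,0.002],[0,0,0.001],[0,0,0]], yaw=[0,0,0,0,0,0,0], claw=[1,1,1,1,1,1,1])

```text
clock: 36.95
ee_pos: [0.4538, 0.0993, 0.0824]
orientation: [3.141, -0.0, 1.589]
ft_force: [-1.1, -0.3, -1.3]
opening: 0.0185
grip_force: 58.8
```

Call:
servo_tool(delta_pos=[[0,0,0.002],[0,0,0.002],[0,0,0.001],[0,0,0],[0,0,0]], yaw=[0,0,0,0,0], claw=[1,1,1,1,1])

```text
clock: 37.45
ee_pos: [0.4536, 0.0994, 0.0773]
orientation: [3.141, -0.0, 1.589]
ft_force: [-1.1, -0.4, 3.5]
opening: 0.0182
grip_force: 59.3
```

Contact with the recess floor at the expected height. Release, rise and check.

Call:
servo_tool(delta_pos=[[0,0,0],[0,0,0],[0,0,0],[0,0,0],[0,0,-0.03],[0,0,-0.05],[0,0,-0.04],[0.04,0,0]], yaw=[0,0,0,0,0,0,0,0], claw=[0.3,-0.1,-0.1,-0.1,-0.1,-0.1,-0.1,-0.1])

```text
clock: 38.25
ee_pos: [0.4583, 0.1376, 0.2043]
orientation: [3.127, 0.0, 1.583]
ft_force: [1.7, -0.3, 0.2]
opening: 0.0468
grip_force: 0.0
```

Call:
servo_tool(delta_pos=[[0.045,0,0],[0.045,0,0],[0.045,0,0],[0.045,0,0],[0.045,0,0],[0,0,0],[0,0,0]], yaw=[0,0,0,0,0,0,0], claw=[-0.1,-0.1,-0.1,-0.1,-0.1,-0.1,-0.1])

```text
clock: 38.95
ee_pos: [0.448, 0.3649, 0.1963]
orientation: [-3.141, 0.001, 1.591]
ft_force: [-0.3, 0.0, 0.2]
opening: 0.0468
grip_force: 0.0
```

```bash
python3 - <<'E'
from fit import *
np.set_printoptions(precision=4,suppress=True)
M["small_brush"]=[np.c_[.015*np.cos(a),.0425*np.sin(a),0*a+.023] for a in [np.linspace(0,6.28,30)]]
a=env.snapshot("scene");b=env.snapshot("top")
for n,p,z in (("spool",(.525,.083),.008),("darning_mushroom",(.4533,.1),.008),("soda_jar",(.4377,-.055),.008),("stain_stick",(.4388,-.1176),.008),("small_brush",(.4992,-.0805,.02),.008)):
    for k,v in masks(n).items(): print(n,k,fit(n,{k:v},p,z,len(p)==3))
A=cv2.resize(a[190:300,260:390],(400,338),interpolation=cv2.INTER_CUBIC);B=cv2.resize(b[190:300,250:380],(400,338),interpolation=cv2.INTER_CUBIC)
cv2.imwrite("pics/ov11.png",np.hstack([A,B]))
E
```

```text
spool top (array([0.5253, 0.0815]), np.float64(0.18644067796610164))
spool scene (array([0.5277, 0.0846]), np.float64(0.23306703716568256))
darning_mushroom top (array([0.4566, 0.099 ]), np.float64(0.08845183003786283))
darning_mushroom scene (array([0.4627, 0.1121]), np.float64(0.18171952248884604))
soda_jar top (array([ 0.4402, -0.0549]), np.float64(0.06705007714967037))
soda_jar scene (array([ 0.4395, -0.0523]), np.float64(0.10454908220271353))
stain_stick top (array([ 0.4394, -0.1184]), np.float64(0.1855021394412283))
stain_stick scene (array([ 0.4408, -0.1186]), np.float64(0.11055118110236217))
small_brush top (array([ 0.4984, -0.0787, -0.0297]), np.float64(0.10935497650576675))
small_brush scene (array([ 0.5013, -0.1013, -0.578 ]), np.float64(0.4807206068268015))
```

View pics/ov11.png

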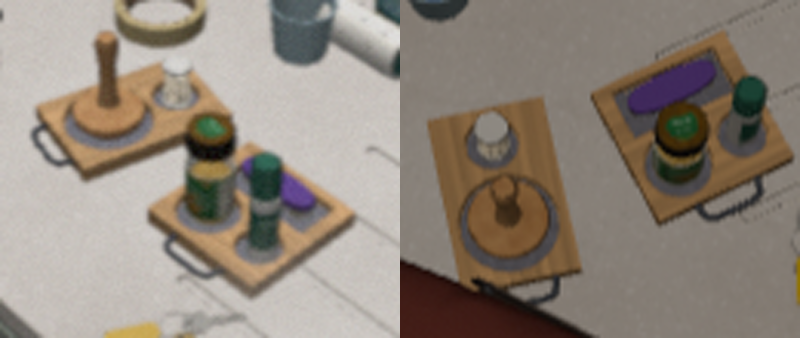

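Both views show all five things upright, seated and within their recesses, with the gripper clear. I'm handing the job in.

```bash
python3 -c "
from rig import env
print(env.sign_off())"
```

```text
the job is handed in; nothing more can be done
None
```

I made up both kits and handed the job in at about 39 s on the robot's clock. The last pictures show all five things upright in their recesses; the sign-off returned no verdict.

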